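Raise the sprung meter stand and lean the multimeter on it

TASK

Swing the meter stand's folded rest up and over until its spring snaps it back against the rear stop and it stays there by itself. Then pick up the multimeter and lean it squarely in the middle of the stand, face out and screen end up, its foot down on the base close behind the front lip and its back on the rest's bar. Set it down without dropping it, let go, and leave the other loose things on the bench where they lie.

Things in the scene. Friction and masses are not known exactly. Their poses are not given: they have to be found in the camera images.
- stand: Bare cast-aluminium bench stand for a hand-held meter, fixed to the bench. Base plate 150 (x) by 88 (y) by 10 mm, with a lip along its front edge. Origin at the centre of the base's underside; x points from the lip to the rear, z up. A meter leaning properly has its back sloped 42 degrees from level, rising to the rear, and its long axis over the stand's x axis.
- stand_lip (a point): Middle of the top inner edge of the stand's front lip: x = -67, y = 0, z = 24 mm in the stand's frame. The lip is 8 mm thick, 88 mm long and stands 14 mm above the base plate.
- stand_pivot (a point): Middle of the rest's hinge pin, which runs along the stand's y: x = 23.5, z = 24 mm in the stand's frame, in a pivot block 26 mm wide and 34 mm high. Behind it (x = 41 to 53 mm) stands the rear stop, 22 mm wide, top 56 mm above the bench; in front (x about -4 mm) a low stop, top 34 mm. The coil spring lies at y = +29 mm.
- foot_spot (a point): Where the middle of a leaning meter's lower back edge belongs: on the base plate 12.5 mm behind the lip, x = -54.5, y = 0, z = 10 mm in the stand's frame.
- rest (a joint): Angle (rad) of the stand's sprung U-shaped rest about its pin: 0 = folded forward on the front stop, arms 25 degrees above level towards the lip; 1.38 = raised, 14 degrees past upright on the rear stop, ready for a meter. Grows as the bar goes up and over to the rear. Its spring drives it to 0 below about 0.7, to 1.38 above. At 0 the bar takes 4.5 N square to the arms, less towards 0.7.
- rest_bar (a point): Centre of the rest's rubber-covered cross bar, which moves with the rest: 12 mm thick, 54 mm long, along the stand's y, 64 mm from the hinge pin, on two 5 mm thick arms 39 mm apart. Folded, it lies at x = -34.5, z = 51 mm in the stand's frame, with free space between it, the lip and the base plate; raised, at x = 39, z = 86 mm.
- meter: Dark grey hand-held multimeter, a block 172 (x) by 66 (y) by 36 mm (z), about 0.36 kg, lying on its back. Origin at the centre of its back (underside); x points from the foot (the end with four sockets) to the screen end, z out of its face (screen and dial, which stands 9 mm proud). Its long sides are plain and parallel.
- meter_foot (a point): Middle of the meter's lower back edge: the point x = -86, y = 0, z = 0 mm of the meter.
Not all that is in view belongs to the job. Leave any pink look-alike of the meter alone.

How it is judged:
On the way, in this order (a step that is already met when the one before it is completed fails the run):
1. the rest has snapped over to its rear stop and stays there by itself, the meter still on the bench (value of joint rest above 1.28 rad and contact force between the fingers and rest below 0.05 N and horizontal distance between meter and stand above 0.12 m), for 0.2 s.
2. the meter leans on the stand (value of joint rest above 1.28 rad and z of meter_foot in the frame of stand below 0.018 m and x of meter_foot in the frame of stand between -0.066 and -0.04 m and contact force between meter and rest above 0.2 N), for 0.2 s.
At the end, for the whole second after the job is handed in: Rest on its rear stop (joint over 1.28 rad); meter released, at rest on its bar, face up, screen end up, back sloped 34 to 53 deg from level; its lower back edge on the base, 1 to 27 mm behind the lip's inner face, within 14 mm of the stand's centre line, square to it within 8 deg (all of step 2 and y of meter_foot in the frame of stand between -0.014 and 0.014 m and angle between meter's own z axis and vertical between 0.6 and 0.92 rad and angle between the y axis of meter and the y axis of stand, either way round below 0.14 rad and linear speed of meter below 0.02 m/s); the robot touches nothing.
It fails at once if the meter is dropped (falls freely by more than about 15 mm) (linear speed of meter above 0.5 m/s and contact force between the fingers and meter below 0.05 N).
It fails at once if another loose thing on the bench is shifted by more than 30 mm (distance of any of screwdriver, relay, marker_lamp, fuse_block, tape, spanner, trailer_plug from where it was at the start of the episode above 0.03 m).
It also fails if it takes over 59 s, if anything falls off the work surface, if the arm or the gripper's body presses on something with over 40 N, if the wrist force passes 120 N, or if a joint passes its speed limit or range.

ROBOT

A 7-joint arm with a two-finger parallel gripper is mounted at the origin on the work surface. World frame = base frame: x ahead of the robot, y to its left, z up, the work surface at z = 0. Lengths are in m, angles in rad, forces in N, time in s.
With the tool pointing down it reaches from about 0.4 to 0.85 m from the base axis. Payload 4.5 kg.
Tool frame: the origin (TCP) lies between the finger pads; the fingertips stand 19 mm ahead of it and the grasp point (between the pads) is the TCP (r.nose_length is the distance from the TCP to the fingertips, in m); z points along the fingers, x is the direction in which the jaws open and shut, and the axes are right-handed (so a half turn about z gives the same grasp; the last joint's range is limited). The gripper opens to 88 mm and grips with 3 to 60 N. Pads are 18 mm wide; open, the fingers measure 123 mm over their backs; the gripper's body (75 mm by 187 mm) begins 45 mm behind the grasp point.
Start: joints at [-1.168, 0.689, -0.195, 1.565, 0.157, 0.902, -0.215], TCP at [0.225, 0.583, 0.258] pointing down, gripper open.
Joint ranges: [-3.01, 3.01], [-0.46, 2.08], [-1.47, 1.51], [0.13, 2.56], [-1, 4.14], [0.04, 2.09], [-2.66, 2.66]. Speed limits (rad/s): [2.57, 2.57, 3.14, 3.14, 3.14, 3.14, 3.14].

INTERFACE

Orientations are given as a unit quaternion [x, y, z, w].
In Python, from plant import get_state, vision, r gives the robot as it stands.
- The arm moves only by the tool play_rows, never from a script. Its argument "deltas" is a list that holds one entry, the list of rows, each a list of 7 numbers: the gripper command: -1 is fully open, 1 is shut, values between are in proportion, then the shift along the tool's x, y, z normalised to -1 to 1, where 1 is 300 mm, then the turn, a rotation vector about the tool's x, y, z normalised to -1 to 1, where 1 is pi rad. A call has 1 to 5 rows; each row is the pose to reach, as a shift and turn from the pose measured when the call began, along the tool's axes at that moment, turning the shorter way round; what a row does not reach only later rows make up. A row lasts 1/8 s, in which the tool goes at most 62.5 mm and 10.7 degrees, less where a joint would pass 70% of its speed; a pose out of reach is approached as far as the arm can. A call with a number of a shift or a turn outside -1 to 1 is refused whole. A call with a gripper value outside its range is refused whole. The fingers move at their own pace and stop on an object; "force" is the grip in N (left out, the last holds). Time passes only in rows, so rows that repeat a pose let the fingers close. It gives the time, the measured TCP pose, the force and the opening at its end, in the units of the state.
- get_state(): the state, without advancing time (a new reading comes with each control period).
- vision.snapshot(name): name is "side" or "top"; returns the picture (420x560x3 uint8, red, green, blue); there is no depth.
- vision.camera_model(name): a dict with "vfov" (degrees; the focal length in pixels is half the picture's height over the tangent of half this angle, whatever the lens; pixels are square), "cx", "cy" (the principal point, pixels), "world_to_cam" (4x4, takes a point from world to camera coordinates). Camera axes: x right, y up, looking along -z (the intrinsics and any distortion apply to the point x, -y, -z); pixel columns grow to the right and rows downward; lengths in m; the calibration is good to about 2 mm. A picture is of the moment at which its call begins. camera_model takes no time and is no camera call.
- r.finish_job(): hands the job in, once; it reports no verdict.
The state is a dict: "clock": time; "q": joint angles; "qd": joint speeds; "joint_torque": joint torques, N m; "tool_pos": TCP position; "eef_rot": TCP orientation; "contact_force": force on the tool from outside, world axes, zero at the start; "moment": the same for the moment, N m; "opening": opening from 0.0 (shut) to 1.0 (fully open).
Only numpy, scipy, OpenCV 4.12 (cv2) and the standard library are available. Lean on these libraries where they do the work, as an engineer would, in place of code of your own. Each camera call takes 0.05 s, during which the arm holds its last target.

## Working session

There is one attempt and no reset: what is moved stays moved. The work goes in short steps, Python scripts to look and compute and a tool call to move; the robot and the scene stay as the last step left them, time stands still between calls to the robot, and variables do not carry over. Pictures are saved under pics/ and viewed, and the job is handed in when it is done.

Besides the shell and the picture viewer there is one more tool, called as name(argument=value, ...) on one line, values as JSON. play_rows: Moves the arm, as the interface text tells. Scaled input: -1 to 1 covers 300 mm each way for a shift and pi rad each way for a turn. Its arguments: {"type":"object","properties":{"deltas":{"type":"array"},"force":{"type":"number"}},"required":["deltas"]}

```bash
mkdir -p pics; ls; python3 - <<'E'
from plant import get_state, vision, r
import cv2
s=get_state(); print(s)
for n in("side","top"):
    im=vision.snapshot(n); cv2.imwrite(f"pics/{n}0.png",im[:,:,::-1]); print(n,vision.camera_model(n))
E
```

```text
pics
{'clock': 0.0, 'q': array([-1.16817824,  0.68999078, -0.19448887,  1.56630514,  0.15728085,
        0.90249761, -0.21511084]), 'qd': array([ 8.88944383e-04,  6.61202028e-04,  2.81109763e-04, -1.32261395e-03,
       -7.48042131e-04, -1.09850043e-03, -4.50112725e-06]), 'joint_torque': array([ 1.08248862e-04, -5.27571094e+01, -1.26662057e+00, -1.53427362e+01,
       -5.25945006e-02,  6.62770180e-03,  1.82245631e-04]), 'tool_pos': array([0.22516312, 0.58240994, 0.25691548]), 'eef_rot': array([ 8.24765765e-01,  5.65473794e-01, -7.09004626e-04,  5.65061015e-04]), 'contact_force': array([0.31538255, 0.64165717, 0.57143662]), 'moment': array([-4.39299076e-02,  2.48560385e-02, -4.23098669e-05]), 'opening': 0.9965224131409446}
side {'vfov': 54.5700094963774, 'cx': 272.70145369109724, 'cy': 214.52647134441344, 'world_to_cam': array([[ 7.70606900e-01, -6.37310379e-01,  6.97439917e-04,
        -4.61447691e-01],
       [ 3.98799363e-01,  4.83063198e-01,  7.79492793e-01,
        -2.04191809e-01],
       [-4.97115755e-01, -6.00404386e-01,  6.26410807e-01,
        -1.05528634e+00],
       [ 0.00000000e+00,  0.00000000e+00,  0.00000000e+00,
         1.00000000e+00]])}
top {'vfov': 46.00544342682541, 'cx': 269.54760072536675, 'cy': 210.60131317364596, 'world_to_cam': array([[ 0.0231954 , -0.99960365,  0.0159537 , -0.15109739],
       [ 0.99723248,  0.02426198,  0.07027617, -0.48143256],
       [-0.07063539,  0.01427947,  0.99739999, -1.29429271],
       [ 0.        ,  0.        ,  0.        ,  1.        ]])}
```

View pics/side0.png

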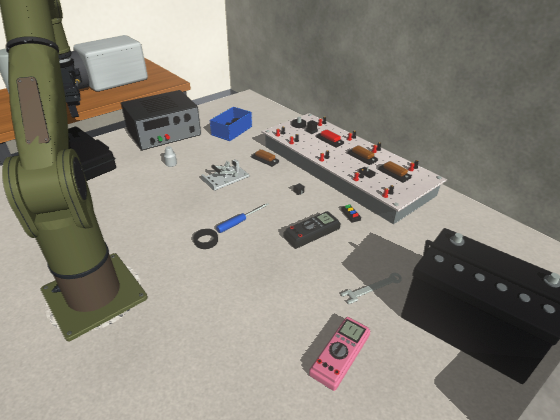

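View pics/top0.png

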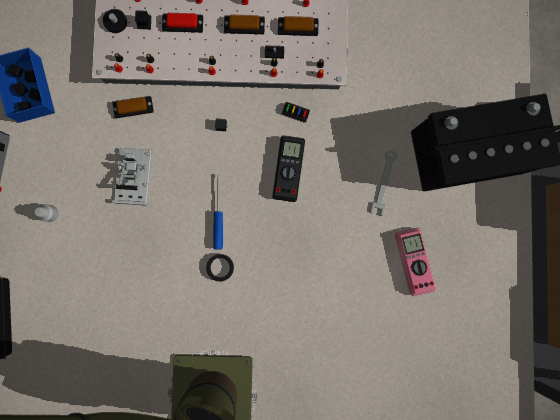

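The dark meter is at top (289,168) / side (312,229). The things it could be mistaken for are the pink look-alike at top (415,262), the black relay block (221,125), and the trailer plug or fuse block (295,111). The stand is at top (131,177) / side (224,174). I'm choosing the dark grey meter and checking it in close crops.

```bash
python3 - <<'E'
import cv2
t=cv2.imread("pics/top0.png"); s=cv2.imread("pics/side0.png")
def c(im,x0,y0,w,h,k,n): cv2.imwrite(n,cv2.resize(im[y0:y0+h,x0:x0+w],None,fx=k,fy=k,interpolation=cv2.INTER_CUBIC))
c(t,90,135,75,75,8,"pics/c_ts.png"); c(s,190,145,75,55,10,"pics/c_ss.png")
c(t,250,125,75,85,7,"pics/c_tm.png"); c(s,270,195,80,60,10,"pics/c_sm.png")
E
```

```text
(no output)
```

View pics/c_ts.png

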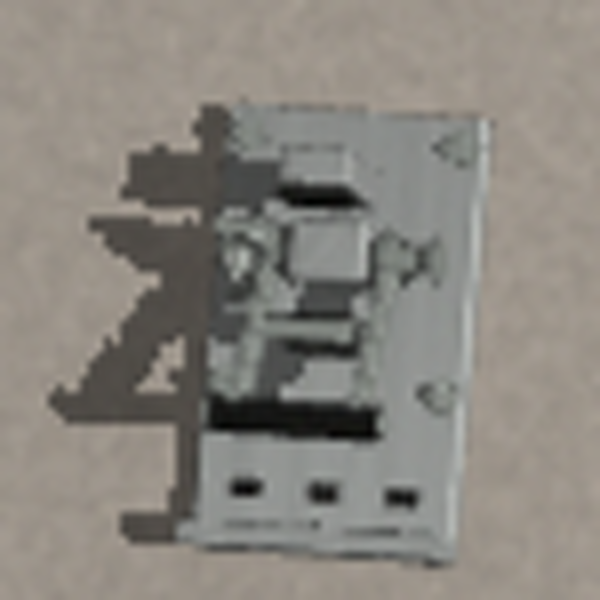

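View pics/c_ss.png

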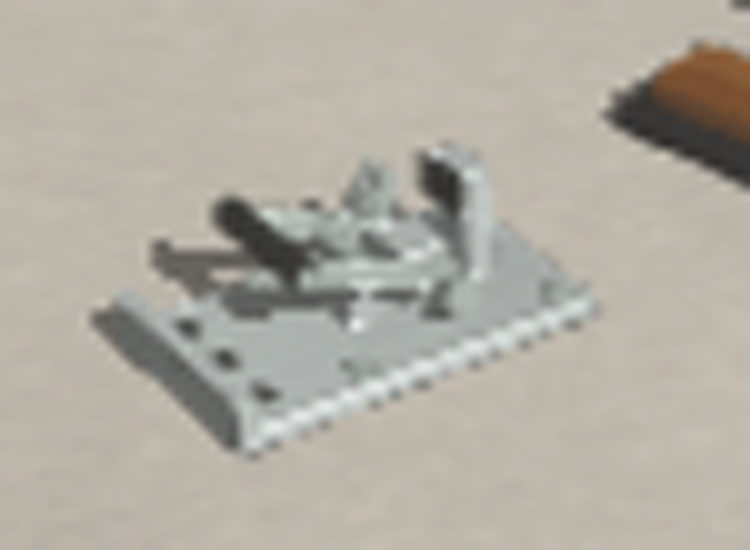

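View pics/c_tm.png

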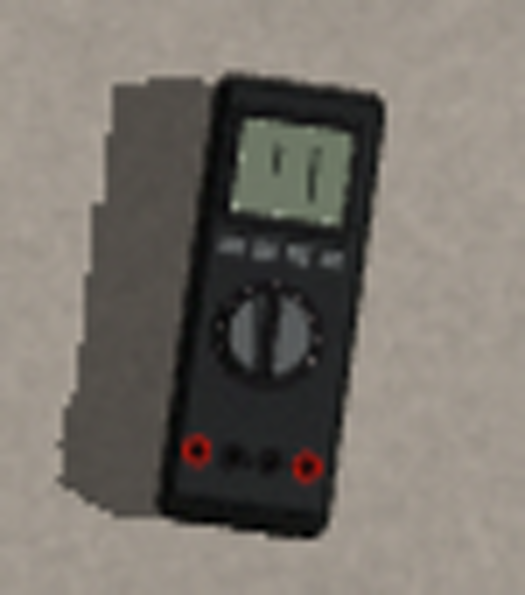

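View pics/c_sm.png

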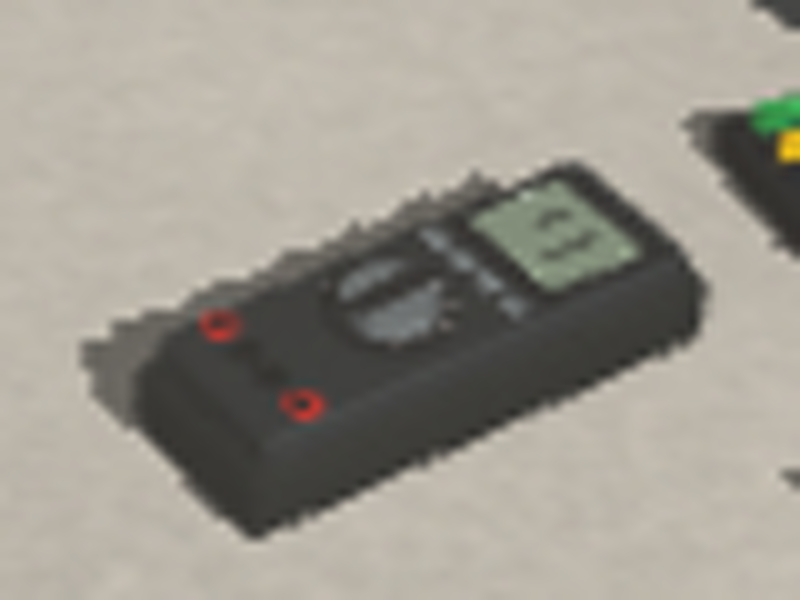

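```bash
cat > h.py <<'E'
import numpy as np
from plant import get_state, vision, r
from scipy.optimize import least_squares
from scipy.spatial.transform import Rotation as R
CM={n:vision.camera_model(n) for n in("side","top")}
def proj(n,P):
    m=CM[n]; P=np.atleast_2d(P); W=m["world_to_cam"]; c=P@W[:3,:3].T+W[:3,3]
    f=210/np.tan(np.radians(m["vfov"]/2))
    return np.c_[m["cx"]+f*c[:,0]/-c[:,2], m["cy"]-f*c[:,1]/-c[:,2]]
def T(p,P):
    P=np.atleast_2d(P); c,s=np.cos(p[2]),np.sin(p[2])
    return np.c_[p[0]+c*P[:,0]-s*P[:,1],p[1]+s*P[:,0]+c*P[:,1],P[:,2]]
def uc(u,x0,y0,k): u=np.array(u,float); return (u+.5)/k-.5+[x0,y0]
def fit(obs,p0):
    def res(p): return np.concatenate([(proj(n,T(p,np.array(P)/1000))-uv).ravel() for n,P,uv in obs])
    o=least_squares(res,p0,loss="soft_l1"); return o.x,o.fun.reshape(-1,2)
E
python3 - <<'E'
from h import *
A=(90,135,8);B=(190,145,10);C=(250,125,7);D=(270,195,10)
st=[("top",[[75,44,10],[75,-44,10],[-75,-44,24],[-75,44,24]],uc([[220,105],[490,120],[453,562],[190,545]],*A)),
("side",[[75,-44,10],[-75,-44,0],[-75,-44,24],[-75,44,24]],uc([[597,292],[247,455],[238,402],[118,300]],*B))]
p,f=fit(st,[.5,.27,0]);print(p.round(4),f.round(1).tolist())
me=[("top",[[86,33,36],[86,-33,36],[-86,-33,36],[-86,33,36]],uc([[222,75],[385,98],[322,538],[160,508]],*C)),
("side",[[-86,-33,0],[-86,-33,36],[86,-33,0],[86,33,36]],uc([[255,538],[265,440],[697,340],[570,162]],*D))]
q,f=fit(me,[.55,-.2,0]);print(q.round(4),f.round(1).tolist())
E
```

```text
[ 0.568   0.2288 -0.0214] [[0.6, 0.2], [-0.2, -0.1], [-0.3, -0.1], [-1.0, 0.5], [0.5, -0.0], [0.5, 0.8], [0.8, 0.4], [-0.4, -0.5]]
[ 0.5979 -0.1858 -0.1154] [[-1.0, -1.2], [0.4, -0.9], [0.6, 0.3], [-1.1, 1.1], [-0.5, 1.3], [-1.0, 2.0], [0.8, 0.1], [1.0, -2.3]]
```

```bash
cat >> h.py <<'E'
ST=np.array([.568,.2288,-.0214]); ME=np.array([.5979,-.1858,-.1154])
def rot(yaw,pitch):
    """tool y along horiz dir yaw (frame x), tool x along frame y, z down; pitch>0 tilts tool z toward +frame x (rising face)"""
    c,s=np.cos(pitch),np.sin(pitch)
    M=np.column_stack([[0,1,0],[c,0,s],[s,0,-c]])
    return R.from_euler('z',yaw)*R.from_matrix(M)
def go(p,Rt):
    s=get_state(); R0=R.from_quat(s["eef_rot"])
    d=R0.inv().apply(np.array(p)-s["tool_pos"])/.3; w=(R0.inv()*Rt).as_rotvec()/np.pi
    n=max(np.linalg.norm(d)*300/62.5,np.degrees(np.linalg.norm(w)*np.pi)/10.7)
    print("t",round(s["clock"],2),"pos",s["tool_pos"].round(4),"d",d.round(4).tolist(),"w",w.round(4).tolist(),"rows>=",round(n,1))
def sp(x,y,z): return T(ST,[[x/1000,y/1000,z/1000]])[0]
E
python3 - <<'E'
from h import *
print(rot(0,0).apply([1,0,0]),rot(0,0).as_matrix()@[0,0,1])
go(sp(-34.5,0,180),rot(ST[2],0))
E
```

```text
[0. 1. 0.] [ 0.  0. -1.]
t 0.1 pos [0.2251 0.5825 0.257 ] d [-0.7264, 1.3828, 0.258] w [-0.0001, 0.0005, -0.1106] rows>= 7.6
```

play_rows(deltas=[[[-1,-0.1,0.18,0,0,0,-0.02],[-1,-0.2,0.36,0,0,0,-0.04],[-1,-0.3,0.55,0,0,0,-0.07],[-1,-0.4,0.73,0,0,0,-0.09],[-1,-0.5,0.92,0,0,0,-0.11]]], force=25)

```text
clock: 0.72
tool_pos: [0.4275, 0.3436, 0.2571]
eef_rot: [0.714, 0.7, -0.001, 0.0]
contact_force: [0.1, -0.2, 0.4]
opening: 1.001
```

```bash
python3 - <<'E'
from h import *
go(sp(-34.5,0,130),rot(ST[2],0)); print(get_state()["q"].round(3))
E
```

```text
t 0.72 pos [0.4275 0.3436 0.2571] d [-0.372, 0.3615, 0.424] w [-0.0002, 0.0006, 0.0002] rows>= 3.2
[-0.558  0.601 -0.334  1.793  0.264  0.793  0.526]
```

play_rows(deltas=[[[-1,-0.12,0.12,0.1,0,0,0],[-1,-0.25,0.24,0.2,0,0,0],[-1,-0.37,0.36,0.31,0,0,0],[-1,-0.372,0.361,0.42,0,0,0],[-1,-0.372,0.361,0.424,0,0,0]]])

```text
clock: 1.35
tool_pos: [0.5318, 0.2281, 0.1277]
eef_rot: [0.715, 0.699, -0.004, -0.0]
contact_force: [-0.0, 0.1, 0.3]
opening: 1.001
```

```bash
python3 - <<'E'
from h import *
import cv2
go(sp(-34.5,0,51),rot(ST[2],0))
im=vision.snapshot("side")[100:230,160:310,::-1]; cv2.imwrite("pics/s1.png",cv2.resize(im,None,fx=5,fy=4.6,interpolation=2))
im=vision.snapshot("top")[110:230,60:200,::-1]; cv2.imwrite("pics/t1.png",cv2.resize(im,None,fx=5,fy=5,interpolation=2))
E
```

```text
t 1.35 pos [0.5318 0.2281 0.1277] d [0.0061, 0.007, 0.2555] w [-0.0018, 0.0015, -0.0001] rows>= 1.2
```

View pics/s1.png

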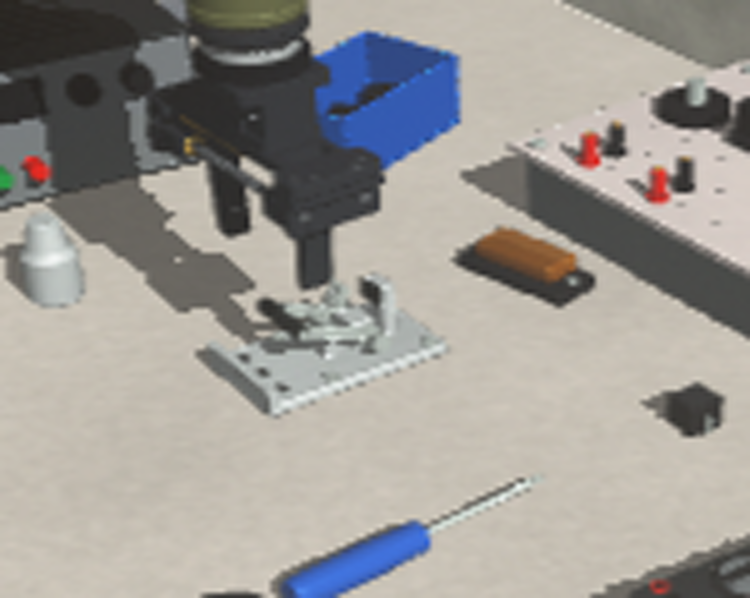

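View pics/t1.png

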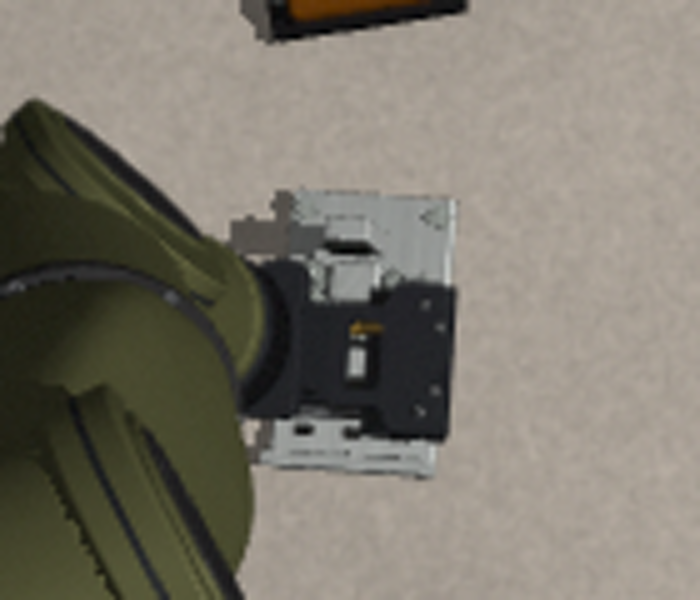

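play_rows(deltas=[[[-1,0.006,0.007,0.12,-0.002,0.001,0],[-1,0.006,0.007,0.22,-0.002,0.001,0],[-1,0.006,0.007,0.25,-0.002,0.001,0],[-1,0.006,0.007,0.255,-0.002,0.001,0],[-1,0.006,0.007,0.255,-0.002,0.001,0]]])

```text
clock: 2.08
tool_pos: [0.5356, 0.2329, 0.0552]
eef_rot: [0.714, 0.7, 0.004, 0.001]
contact_force: [0.2, 1.0, 0.5]
opening: 0.995
```

play_rows(deltas=[[[0.3,0,0,0,0,0,0],[0.5,0,0,0,0,0,0],[0.7,0,0,0,0,0,0],[0.7,0,0,0,0,0,0],[0.7,0,0,0,0,0,0]]], force=20)

```text
clock: 2.7
tool_pos: [0.5356, 0.2322, 0.0553]
eef_rot: [0.714, 0.7, 0.003, 0.002]
contact_force: [-0.5, -1.5, 2.1]
opening: 0.607
```

```bash
python3 - <<'E'
from h import *
import cv2
s=get_state();print(s["opening"]*88,s["contact_force"])
go(sp(-34.5,0,51),rot(ST[2],0))
im=vision.snapshot("side")[120:220,170:290,::-1]; cv2.imwrite("pics/s2.png",cv2.resize(im,None,fx=6,fy=6,interpolation=2))
E
```

```text
53.452309469745884 [-0.51920672 -1.53747043  2.14833991]
t 2.7 pos [0.5356 0.2322 0.0553] d [-0.0092, -0.007, 0.0142] w [0.0022, -0.0007, 0.0007] rows>= 0.1
```

View pics/s2.png

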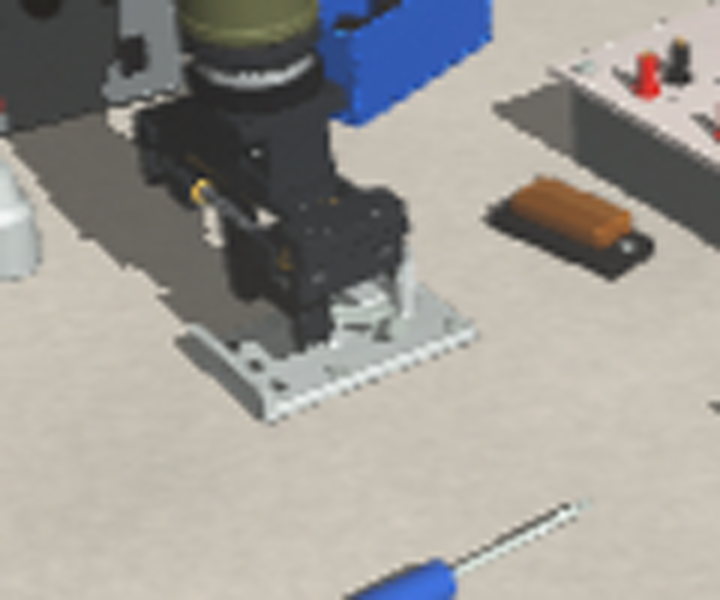

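play_rows(deltas=[[[0.7,0,0.014,-0.026,0,0,0],[0.7,0,0.032,-0.05,0,0,0],[0.7,0,0.054,-0.072,0,0,0],[0.7,0,0.077,-0.089,0,0,0],[0.7,0,0.077,-0.089,0,0,0]]], force=25)

```text
clock: 3.38
tool_pos: [0.5589, 0.2312, 0.0828]
eef_rot: [0.714, 0.7, 0.003, 0.002]
contact_force: [-2.8, -1.6, -1.9]
opening: 0.606
```

```bash
python3 - <<'E'
from h import *
import cv2
s=get_state();print(s["opening"]*88,s["contact_force"], s["tool_pos"]-[.5356,.2322,.0553])
for a in (.84,1.12,1.33):
    e=np.radians(25)+a; go(np.array([.5356,.2322,.0553])+R.from_euler('z',ST[2]).apply([(58-64*np.cos(e))/1000,0,(24+64*np.sin(e)-51)/1000]),rot(ST[2],0))
im=vision.snapshot("side")[120:220,170:290,::-1]; cv2.imwrite("pics/s3.png",cv2.resize(im,None,fx=6,fy=6,interpolation=2))
E
```

```text
53.37157258250302 [-2.76622206 -1.5698092  -1.91542952] [ 0.0233133  -0.00097589  0.02751878]
t 3.38 pos [0.5589 0.2312 0.0828] d [0.0016, 0.0538, -0.022] w [0.0023, -0.0005, 0.0004] rows>= 0.3
t 3.38 pos [0.5589 0.2312 0.0828] d [0.0015, 0.1127, -0.0308] w [0.0023, -0.0005, 0.0004] rows>= 0.6
t 3.38 pos [0.5589 0.2312 0.0828] d [0.0014, 0.1572, -0.0264] w [0.0023, -0.0005, 0.0004] rows>= 0.8
```

View pics/s3.png

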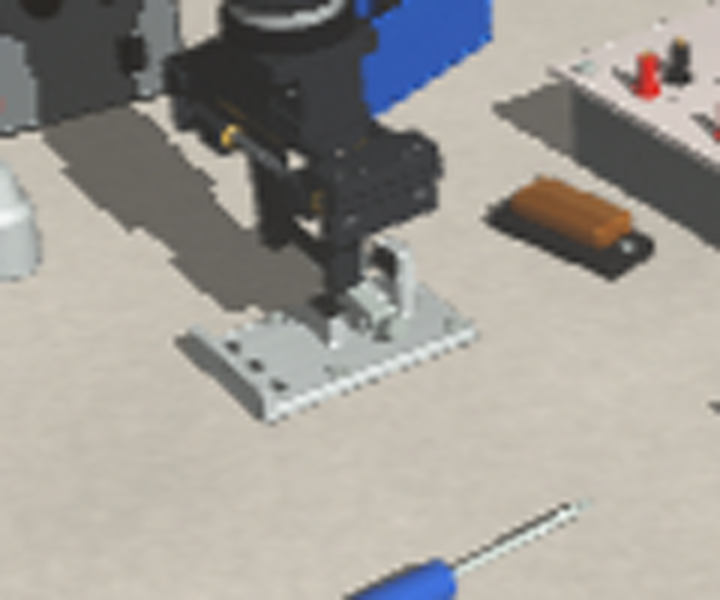

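The bar came up with the grip, so I'll continue over the top.

play_rows(deltas=[[[0.7,0,0.027,-0.013,0,0,0],[0.7,0,0.054,-0.022,0,0,0],[0.7,0,0.083,-0.029,0,0,0],[0.7,0,0.113,-0.031,0,0,0],[0.7,0,0.14,-0.029,0,0,0]]])

```text
clock: 4.05
tool_pos: [0.6032, 0.2294, 0.0923]
eef_rot: [0.715, 0.7, 0.004, 0.003]
contact_force: [1.6, -5.4, 2.7]
opening: 0.607
```

```bash
python3 - <<'E'
from h import *
import cv2
s=get_state();print(s["opening"]*88,s["contact_force"], s["tool_pos"]-[.5356,.2322,.0553])
im=vision.snapshot("side")[120:220,170:290,::-1]; cv2.imwrite("pics/s4.png",cv2.resize(im,None,fx=6,fy=6,interpolation=2))
E
```

```text
53.43501928759749 [ 1.61589018 -5.35003028  2.68880582] [ 0.06760439 -0.00276604  0.03697028]
```

View pics/s4.png

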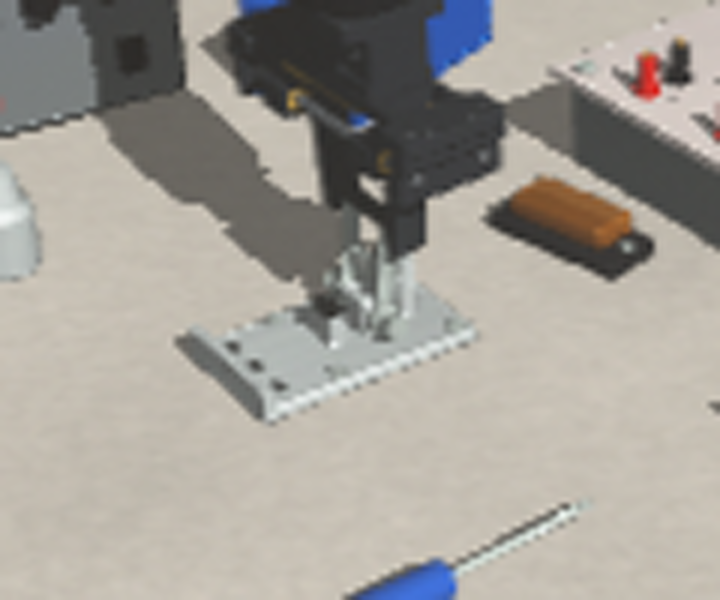

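play_rows(deltas=[[[0.3,0,0,0,0,0,0],[-0.3,0,0,0,0,0,0],[-1,0,0,0,0,0,0],[-1,0,0,0,0,0,0],[-1,0,0,-0.1,0,0,0]]])

```text
clock: 4.72
tool_pos: [0.602, 0.2293, 0.1203]
eef_rot: [0.714, 0.7, 0.003, 0.002]
contact_force: [0.4, -0.6, -0.4]
opening: 0.968
```

play_rows(deltas=[[[-1,0,0,-0.2,0,0,0],[-1,0,0,-0.35,0,0,0],[-1,0.15,0,-0.35,0,0,0],[-1,0.3,0,-0.35,0,0,0],[-1,0.5,0,-0.35,0,0,0]]])

```text
clock: 5.35
tool_pos: [0.6048, 0.3794, 0.2257]
eef_rot: [0.715, 0.699, 0.002, 0.003]
contact_force: [0.8, 0.8, 0.5]
opening: 0.995
```

```bash
python3 - <<'E'
from h import *
s=get_state();print(s)
E
```

```text
{'clock': 5.35, 'q': array([-0.47384385,  0.85951057, -0.33036443,  1.29127327,  0.29663248,
        1.03273459,  0.70020391]), 'qd': array([-0.7006301 ,  0.37556395,  0.05312986, -0.93985274, -0.05936864,
        0.52442101, -0.38499262]), 'joint_torque': array([  2.55498268, -63.97608519,  -3.96022126, -13.80629987,
        -0.07877751,  -0.31082234,   0.42054671]), 'tool_pos': array([0.60479193, 0.37944307, 0.2256553 ]), 'eef_rot': array([0.71501418, 0.69909954, 0.00244596, 0.00292656]), 'contact_force': array([0.84214118, 0.82961824, 0.51415168]), 'moment': array([-0.001505  , -0.06273416,  0.01625796]), 'opening': 0.9949001195819831}
```

```bash
python3 - <<'E'
from h import *
import cv2
im=vision.snapshot("side")[135:210,185:275,::-1]; cv2.imwrite("pics/s5.png",cv2.resize(im,None,fx=8,fy=8,interpolation=2))
im=vision.snapshot("top")[135:210,90:180,::-1]; cv2.imwrite("pics/t5.png",cv2.resize(im,None,fx=8,fy=8,interpolation=2))
E
```

```text
(no output)
```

View pics/s5.png

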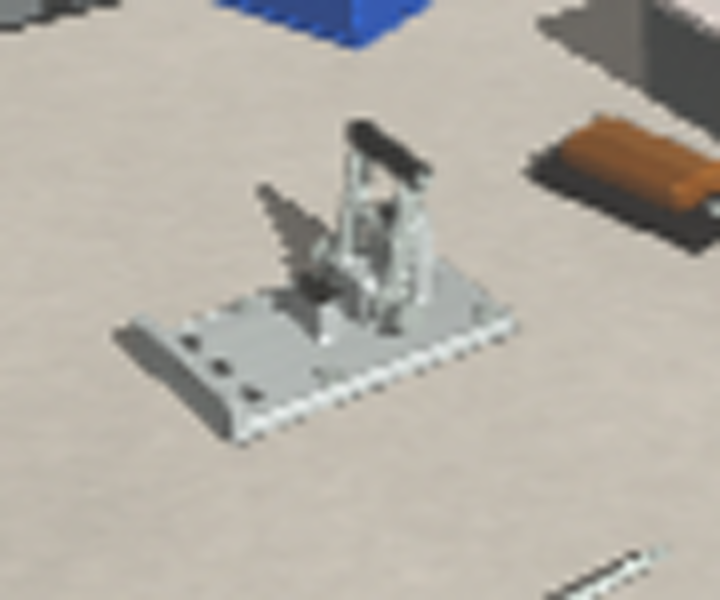

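View pics/t5.png

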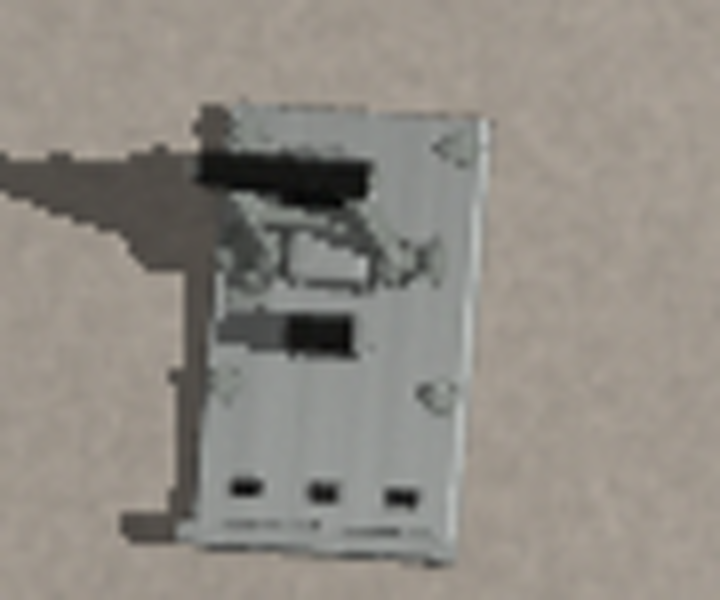

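The rest stands raised on its rear stop: the bar is at side crop (390,150), i.e. px (234,154), and at top px (126,157). I'll check this against the model and refine the stand pose.

```bash
python3 - <<'E'
from h import *
A=(90,135,8);B=(190,145,10);B2=(185,135,8)
st=[("top",[[75,44,10],[75,-44,10],[-75,-44,24],[-75,44,24]],uc([[220,105],[490,120],[453,562],[190,545]],*A)),
("side",[[75,-44,10],[-75,-44,0],[-75,-44,24],[-75,44,24]],uc([[597,292],[247,455],[238,402],[118,300]],*B)),
("side",[[75,-44,10],[-75,-44,0],[39,27,90],[39,-27,90]],uc([[518,320],[237,445],[357,122],[427,172]],*B2)),
("top",[[75,-44,10],[39,27,89],[39,-27,89]],uc([[490,118],[200,170],[369,181]],*A))]
p,f=fit(st,[.5,.27,0]);print(p.round(4),f.round(1).tolist())
go(T(ME,[[0,0,.2]])[0],rot(ME[2],-.2))
E
```

```text
[ 0.5681  0.2289 -0.0267] [[0.7, 0.1], [-0.1, -0.0], [-0.5, -0.1], [-1.1, 0.4], [0.5, 0.0], [0.4, 0.7], [0.6, 0.3], [-0.4, -0.6], [0.4, -0.8], [0.4, 0.6], [0.0, -0.1], [-0.2, -0.2], [-0.1, 0.2], [-0.1, 0.3], [0.3, 0.0]]
t 5.45 pos [0.6    0.3897 0.2252] d [-1.9191, 0.0125, 0.0664] w [0.0648, 0.0003, 0.0337] rows>= 9.2
```

```bash
sed -i 's/^ST=np.array.*/ST=np.array([.568,.2302,-.027]); ME=np.array([.5979,-.1858,-.1154])/' h.py
cat > kin.py <<'E'
from h import *
import itertools
S=[([-1.16817824,0.68999078,-0.19448887,1.56630514,0.15728085,0.90249761,-0.21511084],[.22516,.58241,.25692],[.824766,.565474,-.000709,.000565]),
([-0.558,0.601,-0.334,1.793,0.264,0.793,0.526],[.4275,.3436,.2571],[.714,.7,-.001,0]),
([-0.47384385,0.85951057,-0.33036443,1.29127327,0.29663248,1.03273459,0.70020391],[.60479,.37944,.22566],[.715014,.6991,.002446,.002927])]
Z,Y=np.eye(3)[2],np.eye(3)[1]
def fk(q,par,sg):
    h,L1,L2,d,b,t=par; e=lambda a,x:R.from_rotvec(np.array(a)*x)
    M=e(Z,sg[0]*q[0]+b)*e(Y,q[1]); p=np.array([0,0,h])
    M=M*e(Z,sg[1]*q[2]); p=p+M.apply([0,0,L1]); M=M*e(Y,q[3])*e(Z,sg[2]*q[4]); p=p+M.apply([0,0,L2])
    M=M*e(Y,q[5])*e(Z,sg[3]*q[6]+t); return p+M.apply([0,0,d]),M
def resid(par,sg):
    o=[]
    for q,p,w in S:
        a,M=fk(q,par,sg); o+=list(a-p)+list(.3*(M.inv()*R.from_quat(w)).as_rotvec())
    return np.array(o)
def best():
    bb=None
    for sg in itertools.product([1,-1],repeat=4):
        for b0 in(0,1.57,3.14,-1.57):
          for t0 in (0,1.57,3.14,-1.57):
            o=least_squares(resid,[.36,.42,.4,.25,b0,t0],args=(sg,))
            if bb is None or o.cost<bb[0]: bb=(o.cost,o.x,sg)
    return bb
E
python3 - <<'E'
from kin import *
b=best(); print(b, np.abs(resid(b[1],b[2])).max())
E
```

```text
(np.float64(2.890764820600184e-05), array([-0.32896204,  0.57681618,  0.33504826, -0.34780226, -0.06893882,
       -3.2107016 ]), (-1, -1, -1, -1)) 0.004919876865599027
```

```bash
python3 - <<'E'
from h import *
go(sp(-4,0,200),rot(ST[2],.73))
E
```

```text
t 5.45 pos [0.6    0.3897 0.2252] d [-0.5333, -0.1148, 0.0787] w [-0.2311, -0.0048, 0.004] rows>= 3.9
```

play_rows(deltas=[[[-1,-0.11,-0.02,0,-0.05,0,0],[-1,-0.22,-0.05,0,-0.1,0,0],[-1,-0.32,-0.08,0.02,-0.15,0,0],[-1,-0.43,-0.1,0.04,-0.2,0,0],[-1,-0.53,-0.115,0.08,-0.23,-0.005,0]]])

```text
clock: 6.08
tool_pos: [0.572, 0.2506, 0.2077]
eef_rot: [0.695, 0.671, 0.145, 0.213]
contact_force: [-0.1, -1.1, 0.4]
opening: 1.0
```

```bash
python3 - <<'E'
from h import *
s=get_state(); print(s["q"].round(3).tolist(),s["tool_pos"],s["eef_rot"].tolist())
go(sp(-4,0,120),rot(ST[2],.73))
E
```

```text
[-0.761, 0.689, 0.133, 2.014, 1.282, 0.324, -0.349] [0.57195965 0.25061149 0.20773879] [0.695058798804713, 0.6709675367118914, 0.14535191895842514, 0.2134681487670456]
t 6.08 pos [0.572  0.2506 0.2077] d [-0.0442, -0.1664, 0.2474] w [-0.0684, 0.0276, 0.0078] rows>= 1.4
```

play_rows(deltas=[[[-1,-0.04,-0.03,0.04,-0.03,0.01,0],[-1,-0.044,-0.06,0.09,-0.068,0.028,0.008],[-1,-0.044,-0.1,0.15,-0.068,0.028,0.008],[-1,-0.044,-0.15,0.22,-0.068,0.028,0.008],[-1,-0.044,-0.166,0.247,-0.068,0.028,0.008]]])

```text
clock: 6.7
tool_pos: [0.5616, 0.2302, 0.1173]
eef_rot: [0.67, 0.653, 0.248, 0.252]
contact_force: [1.3, -0.0, 0.5]
opening: 0.996
```

```bash
python3 - <<'E'
from h import *
s=get_state(); print(s["q"].round(3).tolist(),s["tool_pos"],s["eef_rot"].tolist())
go(sp(-4,0,120),rot(ST[2],.73))
E
```

```text
[-0.594, 0.91, -0.149, 2.282, 2.373, 0.834, -1.493] [0.56159143 0.23023786 0.11732957] [0.6699818220105886, 0.6527950828903474, 0.24772127465510757, 0.25222432081939505]
t 6.7 pos [0.5616 0.2302 0.1173] d [0.0005, 0.0119, -0.0014] w [-0.0023, -0.0011, -0.0001] rows>= 0.1
```

```bash
python3 - <<'E'
from h import *
go(np.array([.5616,.2,.22]),rot(ST[2],.4))
go(np.array([.58,.0,.2]),rot(ME[2],0))
E
```

```text
t 6.7 pos [0.5616 0.2302 0.1173] d [-0.0999, 0.2284, -0.2552] w [0.1027, -0.0011, 0.0001] rows>= 1.7
t 6.7 pos [0.5616 0.2302 0.1173] d [-0.765, 0.244, -0.1549] w [0.2298, -0.0112, 0.0272] rows>= 3.9
```

play_rows(deltas=[[[-1,-0.05,0.1,-0.12,0.05,0,0],[-1,-0.15,0.23,-0.25,0.1,0,0],[-1,-0.35,0.24,-0.22,0.15,-0.005,0.01],[-1,-0.55,0.24,-0.18,0.2,-0.01,0.02],[-1,-0.76,0.244,-0.155,0.23,-0.011,0.027]]])

```text
clock: 7.32
tool_pos: [0.5696, 0.113, 0.174]
eef_rot: [0.718, 0.667, 0.082, 0.181]
contact_force: [0.4, 0.1, -0.6]
opening: 0.997
```

```bash
python3 - <<'E'
from h import *
s=get_state(); print(s["q"].round(3).tolist())
go(T(ME,[[0.0,0,.1]])[0],rot(ME[2],0))
E
```

```text
[-0.325, 0.697, -0.164, 2.077, 1.358, 0.407, -0.223]
t 7.33 pos [0.5696 0.113  0.174 ] d [-0.9442, 0.0411, 0.4102] w [0.1215, 0.0377, 0.0131] rows>= 4.9
```

```bash
python3 - <<'E'
from h import *
go(T(ME,[[0.0,0,.17]])[0],rot(ME[2],0))
E
```

```text
t 7.33 pos [0.5696 0.113  0.174 ] d [-0.9729, 0.1273, 0.1953] w [0.1215, 0.0377, 0.0131] rows>= 4.8
```

play_rows(deltas=[[[-1,-0.1,0.01,0,0.04,0.012,0.004],[-1,-0.3,0.04,0.05,0.08,0.025,0.009],[-1,-0.5,0.07,0.1,0.12,0.038,0.013],[-1,-0.7,0.09,0.14,0.12,0.038,0.013],[-1,-0.9,0.12,0.18,0.1215,0.038,0.013]]])

```text
clock: 7.95
tool_pos: [0.5925, -0.1094, 0.1707]
eef_rot: [0.748, 0.664, 0.002, -0.001]
contact_force: [0.1, 0.6, 0.3]
opening: 1.001
```

```bash
python3 - <<'E'
from h import *
s=get_state(); print(s["q"].round(3).tolist())
go(T(ME,[[0.0,0,.1]])[0],rot(ME[2],0))
E
```

```text
[0.445, 0.831, -0.611, 1.703, 0.62, 0.809, 0.998]
t 7.95 pos [ 0.5925 -0.1094  0.1707] d [-0.2517, 0.048, 0.2348] w [0.0002, -0.0011, -0.001] rows>= 1.7
```

play_rows(deltas=[[[-1,-0.13,0.02,0.05,0,0,0],[-1,-0.25,0.048,0.1,0,0,0],[-1,-0.252,0.048,0.18,0,0,0],[-1,-0.252,0.048,0.23,0,0,0],[-1,-0.252,0.048,0.235,0,0,0]]])

```text
clock: 8.57
tool_pos: [0.5973, -0.1847, 0.0991]
eef_rot: [0.747, 0.665, 0.001, -0.002]
contact_force: [-0.5, -0.5, 0.4]
opening: 1.0
```

```bash
python3 - <<'E'
from h import *
import cv2
go(T(ME,[[0.0,0,.022]])[0],rot(ME[2],0))
im=vision.snapshot("side")[150:265,250:370,::-1]; cv2.imwrite("pics/s6.png",cv2.resize(im,None,fx=5,fy=5,interpolation=2))
im=vision.snapshot("top")[110:230,230:350,::-1]; cv2.imwrite("pics/t6.png",cv2.resize(im,None,fx=5,fy=5,interpolation=2))
E
```

```text
t 8.57 pos [ 0.5973 -0.1847  0.0991] d [-0.0044, 0.0028, 0.2571] w [-0.0004, -0.0014, -0.0005] rows>= 1.2
```

View pics/s6.png

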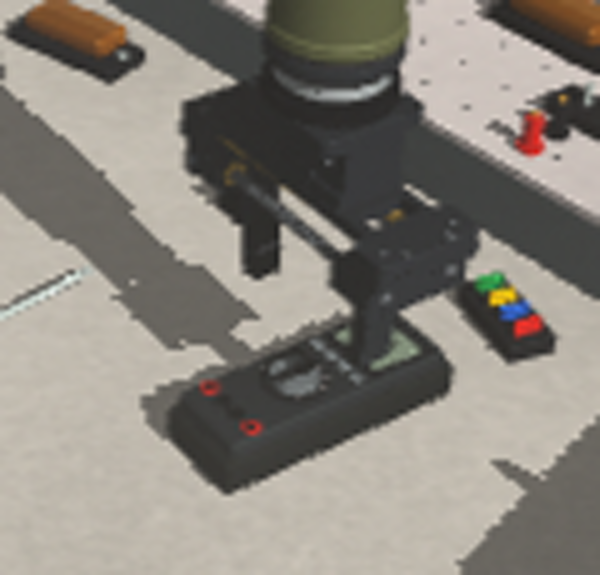

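View pics/t6.png

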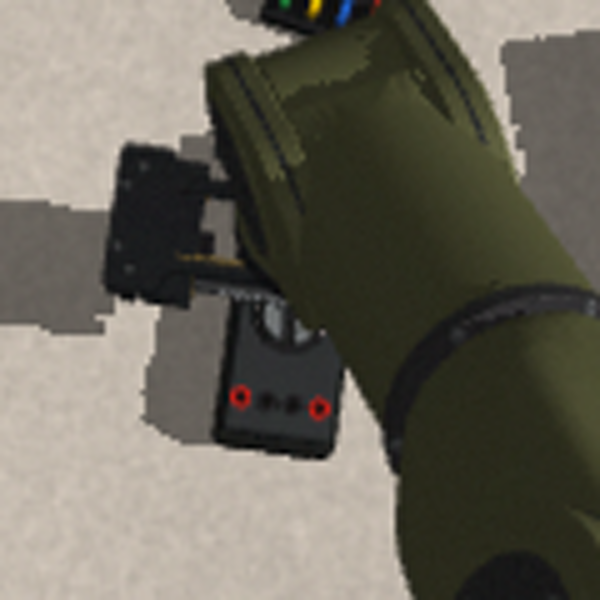

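play_rows(deltas=[[[-1,0,0.003,0.08,0,0,0],[-1,0,0.003,0.15,0,0,0],[-1,0,0.003,0.2,0,0,0],[-1,0,0.003,0.24,0,0,0],[-1,0,0.003,0.257,0,0,0]]])

```text
clock: 9.3
tool_pos: [0.5991, -0.1845, 0.0225]
eef_rot: [0.747, 0.665, 0.002, -0.001]
contact_force: [0.1, 0.6, -0.1]
opening: 0.999
```

play_rows(deltas=[[[-0.6,0,0,0,0,0,0],[0,0,0,0,0,0,0],[0.4,0,0,0,0,0,0],[0.6,0,0,0,0,0,0],[0.6,0,0,0,0,0,0]]], force=35)

```text
clock: 9.93
tool_pos: [0.5994, -0.1849, 0.023]
eef_rot: [0.747, 0.664, 0.002, -0.001]
contact_force: [-0.5, -0.3, 3.7]
opening: 0.745
```

```bash
python3 - <<'E'
from h import *
import cv2
s=get_state(); print(s["opening"]*88,s["contact_force"])
go(T(ME,[[0.0,0,.022]])[0],rot(ME[2],0))
im=vision.snapshot("side")[150:265,250:370,::-1]; cv2.imwrite("pics/s7.png",cv2.resize(im,None,fx=5,fy=5,interpolation=2))
E
```

```text
65.54012575594422 [-0.48839291 -0.303483    3.68473372]
t 9.93 pos [ 0.5994 -0.1849  0.023 ] d [-0.0036, -0.0045, 0.0033] w [0.0004, -0.0012, -0.0006] rows>= 0.0
```

View pics/s7.png

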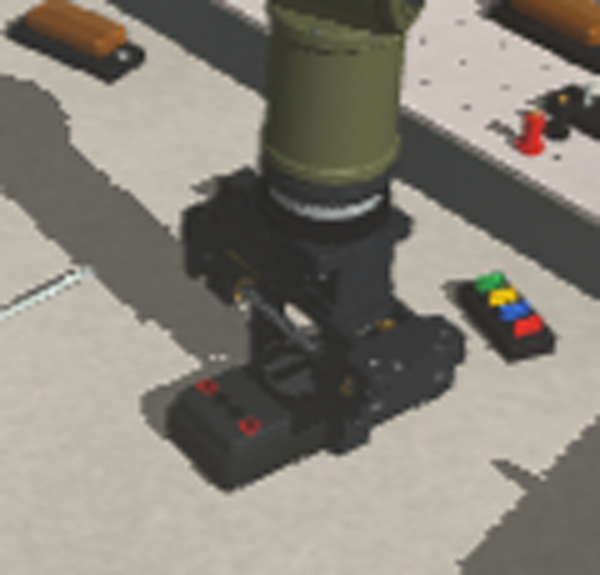

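play_rows(deltas=[[[0.6,0,0,-0.03,0,0,0],[0.6,0,0,-0.1,0,0,0],[0.6,0,0,-0.22,0,0,0],[0.6,0,0,-0.36,0,0,0],[0.6,0,0,-0.5,0,0,0]]], force=45)

```text
clock: 10.6
tool_pos: [0.5988, -0.1851, 0.1754]
eef_rot: [0.747, 0.665, 0.002, -0.001]
contact_force: [0.2, -0.7, -2.7]
opening: 0.744
```

```bash
python3 - <<'E'
from h import *
s=get_state(); print(s["opening"]*88,s["contact_force"],s["q"].round(2))
go(sp(-20,-210,230),rot(ST[2],0.2))
go(sp(-20,0,230),rot(ST[2],0.73))
E
```

```text
65.51302280770085 [ 0.20303314 -0.67088737 -2.71324645] [ 0.56  0.86 -0.63  1.62  0.62  0.87  1.14]
t 10.6 pos [ 0.5988 -0.1851  0.1754] d [0.6604, -0.2666, -0.1796] w [-0.0631, 0.0016, -0.0286] rows>= 3.5
t 10.6 pos [ 0.5988 -0.1851  0.1754] d [1.3576, -0.3293, -0.1769] w [-0.2317, 0.0092, -0.0277] rows>= 6.8
```

play_rows(deltas=[[[0.6,0.08,-0.04,-0.05,0,0,-0.005],[0.6,0.2,-0.1,-0.1,-0.01,0,-0.01],[0.6,0.34,-0.16,-0.15,-0.02,0,-0.018],[0.6,0.48,-0.22,-0.18,-0.04,0,-0.024],[0.6,0.62,-0.26,-0.18,-0.06,0,-0.028]]])

```text
clock: 11.22
tool_pos: [0.5423, 0.0102, 0.232]
eef_rot: [0.714, 0.694, 0.066, 0.071]
contact_force: [0.8, 0.4, -3.2]
opening: 0.744
```

```bash
python3 - <<'E'
from h import *
s=get_state(); print(s["opening"]*88,s["q"].round(2))
go(sp(-20,0,230),rot(ST[2],0.73))
E
```

```text
65.44864148769808 [ 0.24  0.6  -0.57  2.01  0.75  0.54  0.68]
t 11.22 pos [0.5423 0.0102 0.232 ] d [0.7354, -0.0025, 0.0036] w [-0.1707, 0.0012, 0.0001] rows>= 3.5
```

play_rows(deltas=[[[0.6,0.12,0,0,-0.02,0,0],[0.6,0.25,0,0,-0.04,0,0],[0.6,0.4,0,0,-0.06,0,0],[0.6,0.52,0,0,-0.08,0,0],[0.6,0.62,0,0,-0.1,0,0]]])

```text
clock: 11.85
tool_pos: [0.5475, 0.1834, 0.2319]
eef_rot: [0.696, 0.678, 0.164, 0.173]
contact_force: [0.6, -0.6, -3.3]
opening: 0.744
```

```bash
python3 - <<'E'
from h import *
s=get_state(); print(s["opening"]*88,s["q"].round(2))
go(sp(-20,0,230),rot(ST[2],0.73))
E
```

```text
65.50395249909774 [-0.57  0.58  0.05  2.16  1.59  0.23 -0.53]
t 11.85 pos [0.5475 0.1834 0.2319] d [0.1578, -0.0049, 0.0036] w [-0.0788, 0.0017, 0.0008] rows>= 1.3
```

play_rows(deltas=[[[0.6,0.03,0,0,-0.015,0,0],[0.6,0.07,0,0,-0.03,0,0],[0.6,0.11,0,0,-0.05,0,0],[0.6,0.15,0,0,-0.07,0,0],[0.6,0.158,-0.005,0.004,-0.079,0.002,0.001]]])

```text
clock: 12.48
tool_pos: [0.547, 0.2332, 0.2305]
eef_rot: [0.669, 0.652, 0.251, 0.254]
contact_force: [-0.5, -1.2, -3.0]
opening: 0.745
```

```bash
python3 - <<'E'
from h import *
import cv2
s=get_state(); print(s["opening"]*88,s["q"].round(2))
go(sp(-20,0,230),rot(ST[2],0.73))
im=vision.snapshot("side")[70:210,170:320,::-1]; cv2.imwrite("pics/s8.png",cv2.resize(im,None,fx=5,fy=4.2,interpolation=2))
im=vision.snapshot("top")[90:240,50:210,::-1]; cv2.imwrite("pics/t8.png",cv2.resize(im,None,fx=4,fy=4,interpolation=2))
E
```

```text
65.59751278161889 [-0.58  0.65 -0.21  2.27  2.08  0.69 -1.18]
t 12.47 pos [0.547  0.2332 0.2305] d [-0.0083, 0.0016, 0.0036] w [0.0003, -0.0018, -0.0001] rows>= 0.0
```

View pics/s8.png

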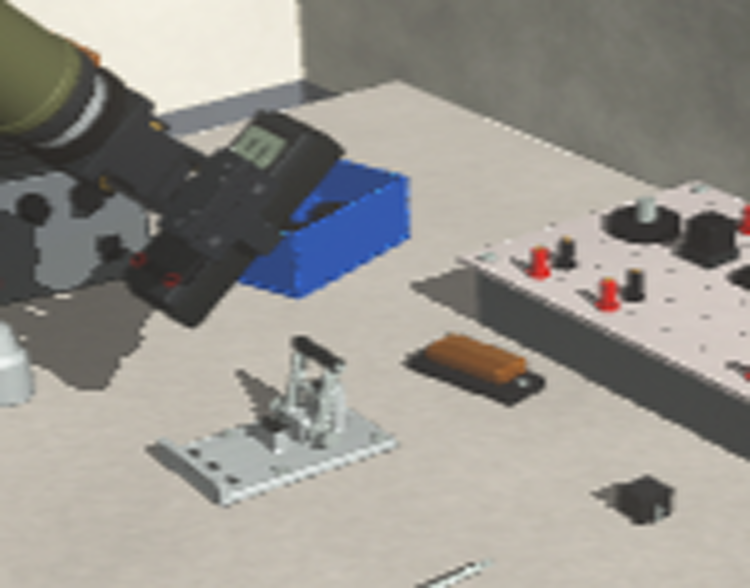

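View pics/t8.png

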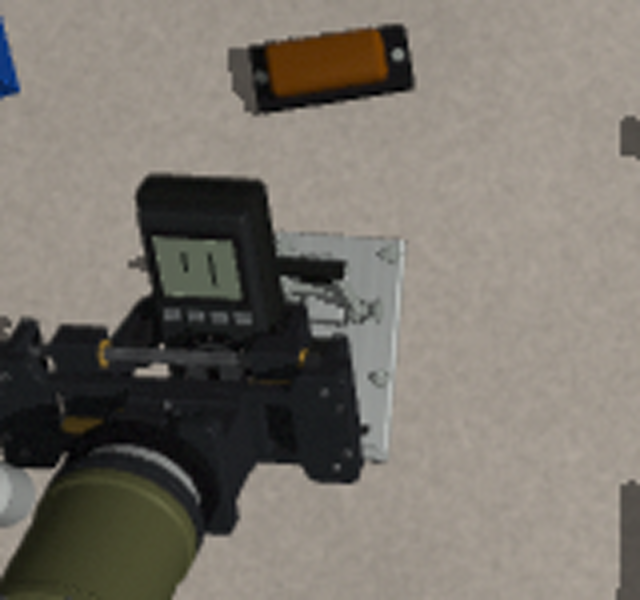

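```bash
cat >> h.py <<'E'
def mp(P,g=(0.0015,0,.023)):
    """world of meter points (mm) from tool pose; g: TCP in meter frame"""
    s=get_state(); Rt=R.from_quat(s["eef_rot"]); P=np.atleast_2d(P)/1000-np.array(g)
    return s["tool_pos"]+Rt.apply(np.c_[P[:,1],P[:,0],-P[:,2]])
E
python3 - <<'E'
from h import *
k=[[-86,-33,0],[-86,-33,36],[-86,33,36],[86,-33,0],[86,-33,36],[86,33,36]]
W=mp(k)
u=proj("side",W);print(((u-[170,70]+.5)*[5,4.2]-.5).round(0).tolist())
u=proj("top",W);print(((u-[50,90]+.5)*4-.5).round(0).tolist())
E
```

```text
[[198.0, 337.0], [161.0, 316.0], [110.0, 283.0], [352.0, 154.0], [318.0, 129.0], [262.0, 101.0]]
[[310.0, 435.0], [295.0, 472.0], [180.0, 467.0], [269.0, 179.0], [251.0, 212.0], [125.0, 206.0]]
```

```bash
cat >> h.py <<'E'
def tcp(fx,fz,a,gx=.0015,gz=.023):
    c,s=np.cos(a),np.sin(a); L=86+gx*1e3; return sp(fx+L*c-gz*1e3*s,0,fz+L*s+gz*1e3*c)
def foot():
    w=mp([[-86,0,0]])[0]; c,s=np.cos(ST[2]),np.sin(ST[2]); d=w[:2]-ST[:2]
    Y=R.from_quat(get_state()["eef_rot"]).apply([0,1,0])
    print("foot in stand mm",np.round([1e3*(c*d[0]+s*d[1]),1e3*(-s*d[0]+c*d[1]),1e3*w[2]],1),"pitch",round(np.arcsin(Y[2]),3),"yaw err",round(np.arctan2(Y[1],Y[0])-ST[2],3))
E
python3 - <<'E'
from h import *
foot(); go(tcp(-53,40,.75),rot(ST[2],.75))
E
```

```text
foot in stand mm [-71.3   1.2 154.4] pitch 0.729 yaw err 0.001
t 12.57 pos [0.5467 0.232  0.2298] d [-0.005, -0.21, 0.3189] w [-0.0068, -0.0011, 0.0001] rows>= 1.8
```

play_rows(deltas=[[[0.6,0,-0.03,0.05,0,0,0],[0.6,-0.002,-0.08,0.12,-0.003,0,0],[0.6,-0.005,-0.13,0.2,-0.006,0,0],[0.6,-0.005,-0.18,0.27,-0.007,0,0],[0.6,-0.005,-0.21,0.319,-0.007,-0.001,0]]])

```text
clock: 13.2
tool_pos: [0.5637, 0.2301, 0.1158]
eef_rot: [0.667, 0.649, 0.255, 0.263]
contact_force: [-0.9, 0.4, -3.8]
opening: 0.743
```

```bash
python3 - <<'E'
from h import *
import cv2
print(get_state()["contact_force"],get_state()["q"].round(2))
foot(); go(tcp(-53,13,.75),rot(ST[2],.75))
im=vision.snapshot("side")[110:210,170:290,::-1]; cv2.imwrite("pics/s9.png",cv2.resize(im,None,fx=6,fy=6,interpolation=2))
E
```

```text
[-0.8684496   0.35163211 -3.80640891] [-0.52  0.93 -0.28  2.29  2.31  0.95 -1.41]
foot in stand mm [-52.7  -0.2  39.3] pitch 0.75 yaw err -0.0
t 13.2 pos [0.5637 0.2301 0.1158] d [0.0006, -0.0606, 0.0635] w [-0.0001, 0.0002, -0.0001] rows>= 0.4
```

View pics/s9.png

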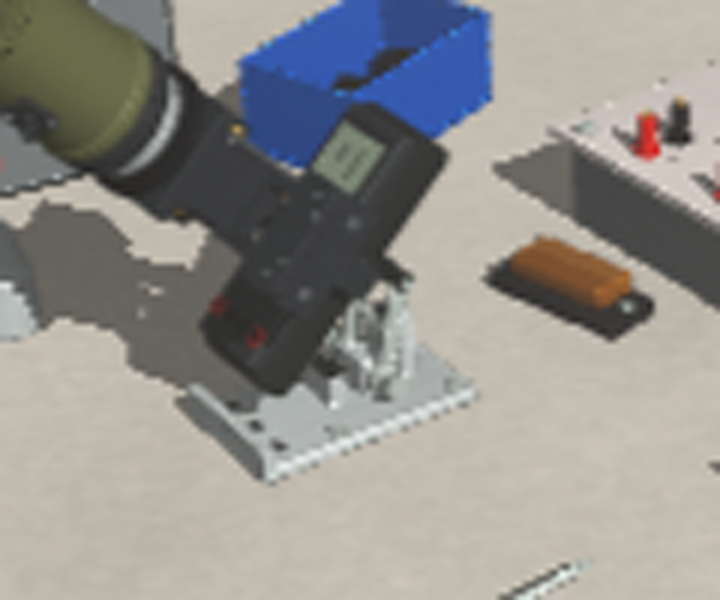

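play_rows(deltas=[[[0.6,0,-0.01,0.01,0,0,0],[0.6,0,-0.025,0.026,0,0,0],[0.6,0,-0.04,0.042,0,0,0],[0.6,0,-0.053,0.055,0,0,0],[0.6,0,-0.06,0.063,0,0,0]]])

```text
clock: 13.88
tool_pos: [0.5632, 0.23, 0.0877]
eef_rot: [0.667, 0.649, 0.254, 0.262]
contact_force: [0.0, 0.0, -3.2]
opening: 0.749
```

```bash
python3 - <<'E'
from h import *
import cv2
print(get_state()["contact_force"],get_state()["moment"])
foot(); go(tcp(-53,9,.75),rot(ST[2],.75))
im=vision.snapshot("side")[110:210,170:290,::-1]; cv2.imwrite("pics/s10.png",cv2.resize(im,None,fx=6,fy=6,interpolation=2))
E
```

```text
[ 0.03328327  0.04762407 -3.16392134] [ 0.09567305  1.07715744 -0.0042668 ]
foot in stand mm [-53.3  -0.4  11.4] pitch 0.748 yaw err 0.0
t 13.88 pos [0.5632 0.23   0.0877] d [0.0011, -0.0048, 0.0057] w [-0.0007, 0.0005, 0.0] rows>= 0.0
```

View pics/s10.png

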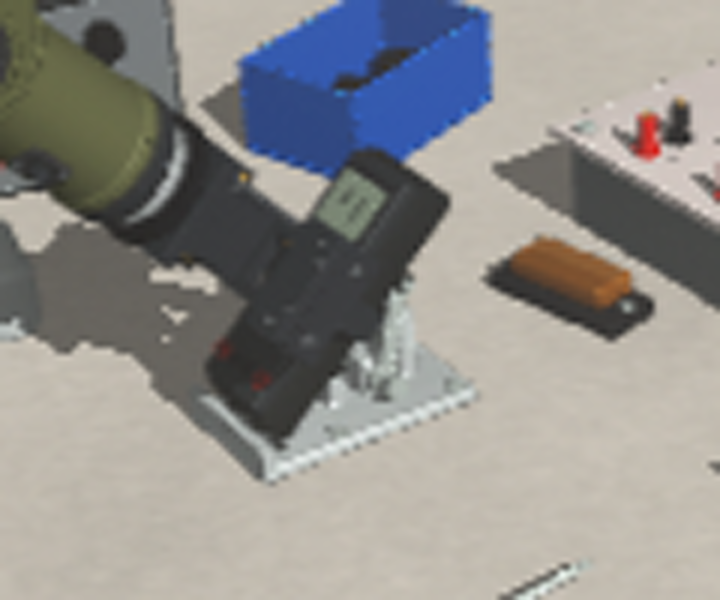

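play_rows(deltas=[[[0.6,0,-0.002,0.002,0,0,0],[0.6,0,-0.004,0.005,0,0,0],[0.6,0,-0.006,0.0065,0,0,0],[0.6,0,-0.007,0.0075,0,0,0]]])

```text
clock: 14.42
tool_pos: [0.5632, 0.23, 0.0844]
eef_rot: [0.667, 0.649, 0.254, 0.262]
contact_force: [0.2, 0.1, -3.4]
opening: 0.745
```

```bash
python3 - <<'E'
from h import *
print(get_state()["contact_force"],get_state()["moment"])
foot()
E
```

```text
[ 0.16345337  0.10861322 -3.375288  ] [ 0.06632959  1.02953613 -0.02727016]
foot in stand mm [-53.4  -0.4   8. ] pitch 0.748 yaw err 0.0
```

play_rows(deltas=[[[0.6,0,-0.002,0.0025,0,0,0],[0.6,0,-0.0045,0.005,0,0,0],[0.6,0,-0.0045,0.005,0,0,0]]])

```text
clock: 14.8
tool_pos: [0.5635, 0.2299, 0.0836]
eef_rot: [0.667, 0.649, 0.255, 0.263]
contact_force: [-4.4, -1.1, 6.2]
opening: 0.744
```

```bash
python3 - <<'E'
from h import *
import cv2
print(get_state()["contact_force"],get_state()["moment"])
foot()
im=vision.snapshot("side")[140:200,200:260,::-1]; cv2.imwrite("pics/s11.png",cv2.resize(im,None,fx=10,fy=10,interpolation=2))
im=vision.snapshot("top")[130:230,80:180,::-1]; cv2.imwrite("pics/t11.png",cv2.resize(im,None,fx=6,fy=6,interpolation=2))
E
```

```text
[-4.37769156 -1.14072865  6.18931273] [-0.09728957  0.48909085 -0.13911154]
foot in stand mm [-52.8  -0.4   7.1] pitch 0.75 yaw err 0.0
```

View pics/s11.png

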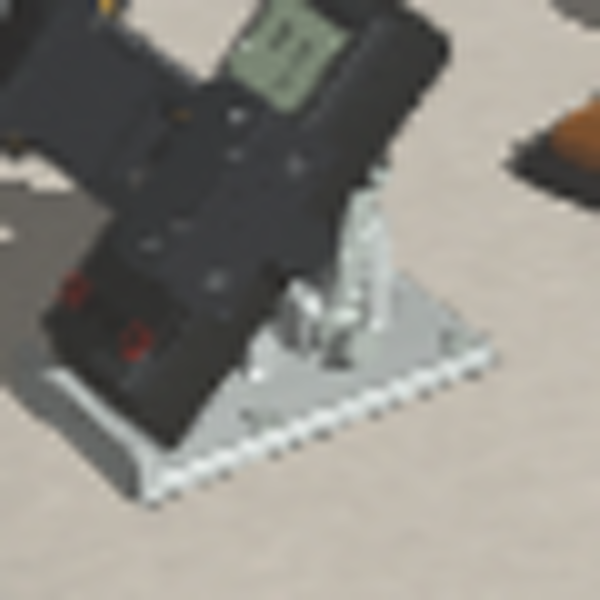

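View pics/t11.png

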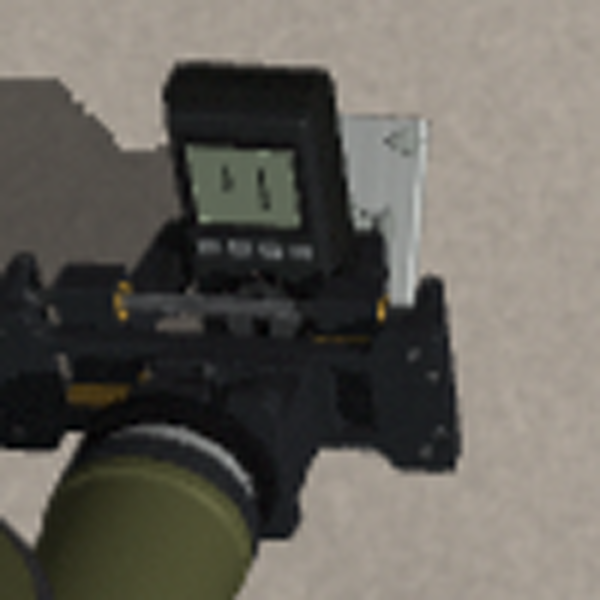

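play_rows(deltas=[[[0.6,0,-0.003,-0.001,0,0,0],[0.6,0,-0.005,-0.002,0,0,0],[0.6,0,-0.005,-0.002,0,0,0]]])

```text
clock: 15.28
tool_pos: [0.5631, 0.2299, 0.0838]
eef_rot: [0.667, 0.648, 0.256, 0.264]
contact_force: [2.2, -0.4, 2.7]
opening: 0.746
```

```bash
python3 - <<'E'
from h import *
print(get_state()["contact_force"],get_state()["moment"])
foot()
E
```

```text
[ 2.18268728 -0.36671491  2.73953931] [-0.03375765  0.0159255  -0.06097298]
foot in stand mm [-53.   -0.4   7.2] pitch 0.753 yaw err -0.001
```

play_rows(deltas=[[[0.45,0,0,0,0,0,0],[0.3,0,0,0,0,0,0],[0,0,0,0,0,0,0],[-0.5,0,0,0,0,0,0],[-1,0,0,0,0,0,0]]], force=10)

```text
clock: 15.9
tool_pos: [0.5626, 0.23, 0.0835]
eef_rot: [0.667, 0.649, 0.256, 0.263]
contact_force: [0.1, -0.3, 0.4]
opening: 0.835
```

```bash
python3 - <<'E'
from h import *
import cv2
print(get_state()["contact_force"],get_state()["opening"])
foot()
im=vision.snapshot("side")[140:200,200:260,::-1]; cv2.imwrite("pics/s12.png",cv2.resize(im,None,fx=10,fy=10,interpolation=2))
E
```

```text
[ 0.10201983 -0.26876405  0.35215008] 0.8354787368814866
foot in stand mm [-53.6  -0.3   6.9] pitch 0.752 yaw err -0.001
```

View pics/s12.png

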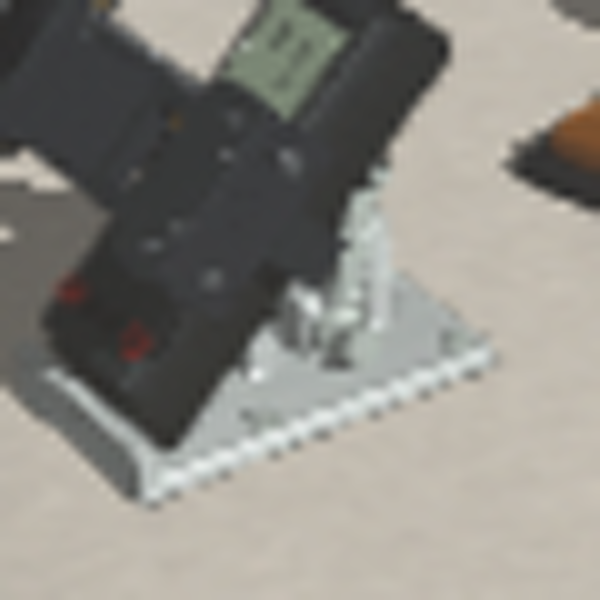

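The meter stayed put as the fingers opened. Next I open fully and back straight off along the tool axis.

play_rows(deltas=[[[-1,0,0,0,0,0,0],[-1,0,0,0,0,0,0],[-1,0,0,-0.03,0,0,0],[-1,0,0,-0.08,0,0,0],[-1,0,0,-0.15,0,0,0]]])

```text
clock: 16.58
tool_pos: [0.5309, 0.2309, 0.1173]
eef_rot: [0.667, 0.649, 0.256, 0.263]
contact_force: [-0.3, 0.1, 0.2]
opening: 0.997
```

play_rows(deltas=[[[-1,0,0,-0.1,0,0,0],[-1,0,0.02,-0.2,0,0,0],[-1,0,0.06,-0.32,0,0,0],[-1,0,0.1,-0.4,0,0,0],[-1,0,0.1,-0.4,0,0,0]]])

```text
clock: 17.2
tool_pos: [0.47, 0.2333, 0.2279]
eef_rot: [0.666, 0.649, 0.258, 0.263]
contact_force: [-0.2, 0.2, -0.4]
opening: 0.999
```

```bash
python3 - <<'E'
from h import *
import cv2
s=get_state();print(s["contact_force"],s["opening"],s["tool_pos"],s["clock"])
im=vision.snapshot("side");cv2.imwrite("pics/s13f.png",im[:,:,::-1]); im=im[140:200,200:260,::-1]; cv2.imwrite("pics/s13.png",cv2.resize(im,None,fx=10,fy=10,interpolation=2))
im=vision.snapshot("top");cv2.imwrite("pics/t13f.png",im[:,:,::-1]); im=im[130:230,80:180,::-1]; cv2.imwrite("pics/t13.png",cv2.resize(im,None,fx=6,fy=6,interpolation=2))
E
```

```text
[-0.2021707   0.21221945 -0.38666894] 0.9992884341279412 [0.46998623 0.23325948 0.22794646] 17.2
```

View pics/s13.png

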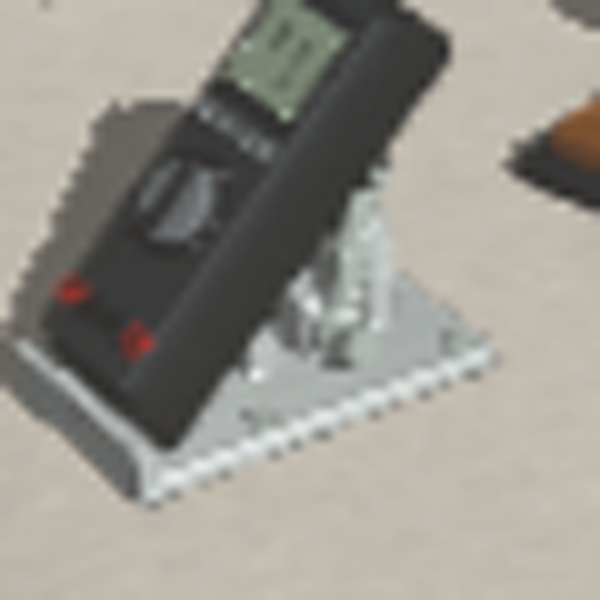

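View pics/t13.png

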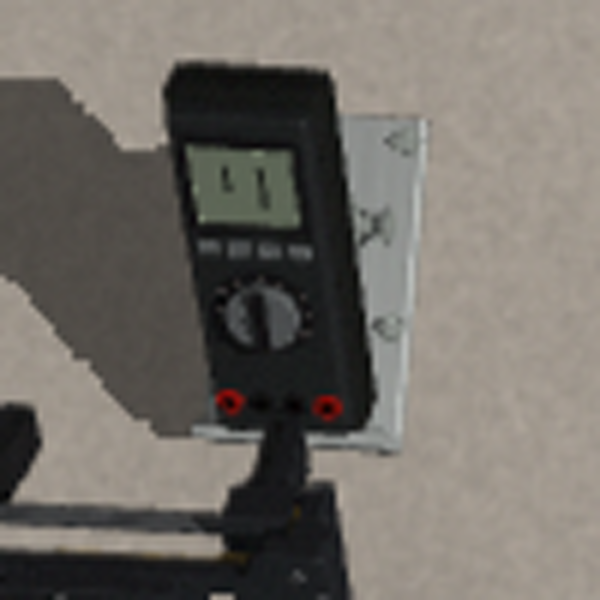

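View pics/s13f.png

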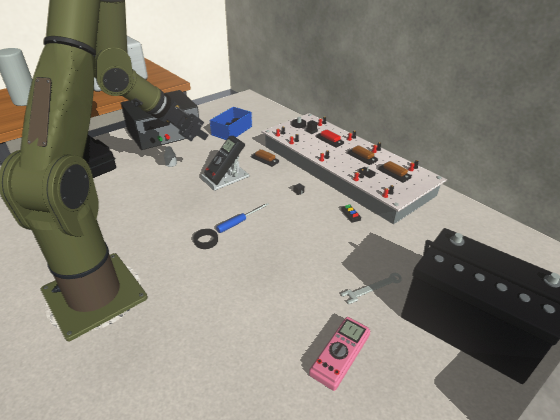

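```bash
python3 - <<'E'
from h import *
ob=[("top",[[86,33,0],[86,-33,0],[-86,33,36]],uc([[172,62],[332,68],[212,424]],80,130,6)),
("side",[[-86,-33,0],[86,-33,0],[-86,33,36]],uc([[170,451],[455,45],[43,318]],200,140,10))]
def W(v,P):
    fx,fy,a,yw=v; P=np.array(P,float)+[86,0,0]; P=R.from_euler('zy',[yw,-a]).apply(P)+[fx,fy,10]
    return T(ST,P/1000)
o=least_squares(lambda v:np.concatenate([(proj(n,W(v,P))-u).ravel() for n,P,u in ob]),[-54,0,.73,0],x_scale=[10,10,.1,.1])
print(o.x.round(3),o.fun.round(1))
E
```

```text
[-4.7079e+01  2.0320e+00  8.1000e-01 -3.2000e-02] [-0.  -0.8  0.6  0.4 -1.1  1.6  2.3 -0.6  0.9 -1.2 -1.5  0.6]
```

```bash
python3 - <<'E'
from h import *
for fx in(-62,-54,-50,-46,-42):
    u=proj("side",sp(fx,-33,10)); v=proj("side",sp(fx,-31,11.5)); print(fx,((u-[200,140]+.5)*10-.5).round(0),((v-[200,140]+.5)*10-.5).round(0))
for P in([-75,-44,0],[75,-44,10],[-67,-44,24],[39,-27,92]): print(P,((proj("side",sp(*P))-[200,140]+.5)*10-.5).round(0))
E
```

```text
-62 [[161. 460.]] [[158. 454.]]
-54 [[181. 452.]] [[177. 446.]]
-50 [[190. 448.]] [[187. 442.]]
-46 [[200. 444.]] [[197. 438.]]
-42 [[210. 440.]] [[206. 434.]]
[-75, -44, 0] [[148. 511.]]
[75, -44, 10] [[500. 341.]]
[-67, -44, 24] [[162. 446.]]
[39, -27, 92] [[379. 157.]]
```

```bash
python3 - <<'E'
from plant import r
print(r.finish_job())
E
```

```text
the job is handed in; nothing more can be done
None
```

I flipped the rest up and over, then set the dark grey meter leaning on the stand, released it and handed the job in at about 17 s. No verdict was reported.

**Rest:** I gripped the bar by its two ends, carried it over to about 1.28 rad and opened the fingers. The next pictures showed it standing alone on the rear stop, and the bar fitted the raised position to within 1 px.

**Meter:** I set it down under force feedback until the foot met the base and the back met the bar, then opened slowly and backed off along the tool axis. It did not visibly move when released.

**Last checks:**

| Quantity | Value | Allowed |
|---|---|---|
| Back slope | about 0.75 rad (tool pitch at release) | 0.6–0.92 rad |
| Foot in stand x | about -50 to -55 mm (side view and tool pose) | -66 to -40 mm |
| Distance from centre line | within about 2 mm | 14 mm |
| Contact force after backing off | about 0.5 N, sensor noise level | robot touching nothing |

- **Other things:** they looked unmoved in the final side picture; I did not measure them.
- **Disagreements:**
  - A rough corner fit to the final pictures gave the foot at x = -47 mm and a slope of 0.81 rad. Its residuals reached 2 px and both values are still within limits.
  - The tool-based foot height read about 3 mm low at contact, so the meter probably sat about 4 mm off the grip position I assumed.

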